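# Lids back on the pots of the dumpling stall

## Task

The stall is closing for the night: take the stack of lids apart and put every lid on the pot of its own colour, so that each sits flat on the rim, knob up. Set the lids down, do not drop them, and leave the pots, the honey jar and the shaker standing where they are.

Things in the scene. Friction and masses are not known exactly. Their poses are not given: they have to be found in the camera images.
- lid_red: red enamel lid, 100 mm across, about 130 g; at the start at the top of the stack of lids. Origin: centre of the plate's underside, z up. Plate 4 mm thick, 9 mm in the middle; round wooden knob 38 mm across from z = 9 to 35 mm. Below, a ring 56 mm across hangs to z = -6 mm. Stacked, each lid rests on the next one's knob (35 mm apart), ring around it: lift straight up 10 mm first.
- lid_yellow: yellow enamel lid, 118 mm across, about 170 g; at the start second from the top of the stack of lids. Origin: centre of the plate's underside, z up. Plate 4 mm thick, 9 mm in the middle; round wooden knob 38 mm across from z = 9 to 35 mm. Below, a ring 74 mm across hangs to z = -6 mm. Stacked, each lid rests on the next one's knob (35 mm apart), ring around it: lift straight up 10 mm first.
- lid_green: green enamel lid, 136 mm across, about 210 g; at the start third from the top of the stack of lids. Origin: centre of the plate's underside, z up. Plate 4 mm thick, 9 mm in the middle; round wooden knob 38 mm across from z = 9 to 35 mm. Below, a ring 92 mm across hangs to z = -6 mm. Stacked, each lid rests on the next one's knob (35 mm apart), ring around it: lift straight up 10 mm first.
- lid_blue: blue enamel lid, 154 mm across, about 260 g; at the start standing on the counter at the bottom of the stack of lids. Origin: centre of the plate's underside, z up. Plate 4 mm thick, 9 mm in the middle; round wooden knob 38 mm across from z = 9 to 35 mm. Below, a ring 110 mm across hangs to z = -6 mm. Stacked, each lid rests on the next one's knob (35 mm apart), ring around it: lift straight up 10 mm first.
- pot_red: red enamel pot, open, empty, loose on the counter: white inside, black rim, two small ears at local +y and -y, 61 mm from the axis. Mouth 74 mm, wall 3 mm, 72 mm high. Origin: centre of its underside, z up. The red lid, seated, has its origin 72 mm above this one, its ring in the mouth with 9 mm play each way; a ring caught on the rim leaves it crooked.
- pot_yellow: yellow enamel pot, open, empty, loose on the counter: white inside, black rim, two small ears at local +y and -y, 70 mm from the axis. Mouth 92 mm, wall 3 mm, 84 mm high. Origin: centre of its underside, z up. The yellow lid, seated, has its origin 84 mm above this one, its ring in the mouth with 9 mm play each way; a ring caught on the rim leaves it crooked.
- pot_green: green enamel pot, open, empty, loose on the counter: white inside, black rim, two small ears at local +y and -y, 79 mm from the axis. Mouth 110 mm, wall 3 mm, 96 mm high. Origin: centre of its underside, z up. The green lid, seated, has its origin 96 mm above this one, its ring in the mouth with 9 mm play each way; a ring caught on the rim leaves it crooked.
- pot_blue: blue enamel pot, open, empty, loose on the counter: white inside, black rim, two small ears at local +y and -y, 88 mm from the axis. Mouth 128 mm, wall 3 mm, 108 mm high. Origin: centre of its underside, z up. The blue lid, seated, has its origin 108 mm above this one, its ring in the mouth with 9 mm play each way; a ring caught on the rim leaves it crooked.
- honey_jar: bystander: closed amber glass honey jar with a brass-coloured cap, 76 mm across, 115 mm high, loose. Origin: centre of its underside, z up.
- shaker: bystander: white ceramic shaker with a steel top, 42 mm across, 60 mm high, loose, between the pots. Origin: centre of its underside, z up.
Not all that is in view belongs to the job. What is shaped like the lid_yellow but pink is not meant.

How it is judged:
By the outcome, as a careful person would: the job done as asked, in the order asked, and still so for the second after the job is handed in, with the robot touching nothing.
It also fails if it takes over 102 s, if anything falls off the work surface, if the arm or the gripper's body presses on something with over 40 N, if the wrist force passes 120 N, or if a joint passes its speed limit or range.

## Robot

A 7-joint arm with a two-finger parallel gripper is mounted at the origin on the work surface. World frame = base frame: x ahead of the robot, y to its left, z up, the work surface at z = 0. Lengths are in m, angles in rad, forces in N, time in s.
With the tool pointing down it reaches from about 0.4 to 0.9 m from the base axis. Payload 5.5 kg.
Tool frame: the origin (TCP) lies on the centre line of the jaws, within the pads' length; the fingertips stand 8 mm ahead of it and the grasp point (between the pads) lies 11 mm behind it (tcp_to_tips is the distance from the TCP to the fingertips, in m); z points along the fingers, y is the direction in which the jaws open and shut (so a half turn about z gives the same grasp; the last joint's range is limited). The gripper opens to 85 mm and grips with 20 to 120 N. Pads are 22 mm wide; open, the fingers measure 114 mm over their backs; the gripper's body (76 mm by 85 mm) begins 54 mm behind the grasp point. The pads swing forward as they close: fully open they stand 13 mm farther back than shut.
Start: joints at [1.609, 0.501, -0.427, 1.55, 0.221, 1.138, -0.21], TCP at [0.145, -0.634, 0.239] pointing down, gripper open.
Joint ranges: [-2.88, 2.88], [-0.31, 2.03], [-1.54, 1.56], [0.2, 2.42], [-1.41, 4.55], [0.19, 2.02], [-2.57, 2.57]. Speed limits (rad/s): [2.57, 2.57, 3.14, 3.14, 3.14, 3.14, 3.14].

## Interface

Orientations are given as a unit quaternion [w, x, y, z].
In Python, from bench import * gives the robot as it stands. The module is installed in compiled form; this text tells all that it offers.
- The arm moves only by the shell command python3 -m pendant 'ROWS'. ROWS is JSON, a list of rows, each a list of 3 entries, a list of its own where there are three numbers: the shift along the tool's x, y, z in cm, then the turn, a rotation vector about the tool's x, y, z in rad, then the gripper command: -1 is shut, 1 is fully open, values between are in proportion. A call has 1 to 5 rows; each row is the pose to reach, as a shift and turn from the pose commanded when the call began, along the tool's axes at that moment; what a row does not reach only later rows make up. A row lasts 1/12 s, in which the tool goes at most 41.7 mm and 7.16 degrees, less where a joint would pass 70% of its speed; a pose out of reach is approached as far as the arm can. A call with a gripper value outside its range is refused whole. The fingers move at their own pace and stop on an object; the grip force is fixed at half the most. Time passes only in rows, so rows that repeat a pose let the fingers close. It gives the time, the measured TCP pose, the force and the opening at its end, in the units of the state.
- sense(): the state, without advancing time (a new reading comes with each control period).
- get_image(name): name is "scene" or "top" or "wrist"; returns (picture, depth): 400x640x3 uint8, red, green, blue; 400x640 float32, m along the optical axis (not along the pixel's ray), 0 where there is no reading.
- get_calibration(name): a dict with "vertical_fov" (degrees; the focal length in pixels is half the picture's height over the tangent of half this angle, whatever the lens; pixels are square), "cx", "cy" (the principal point, pixels), "k1" (the pictures are not rectified: a ray, as slopes to the right and down, at radius r is drawn at 1 + k1 r^2 times it, then the intrinsics apply), "cam_to_world" (4x4, takes a point from camera to world coordinates); the wrist camera has in their place "hand_eye" (4x4, takes a point from camera to tool coordinates, whose origin is the TCP and whose axes are the flange's). Camera axes: x right, y down, z forward; pixel columns grow to the right and rows downward; lengths in m; the calibration is good to about 2 mm. A picture is of the moment at which its call begins: read the wrist's pose just before it. get_calibration takes no time and is no camera call.
- sign_off(): hands the job in, once; it reports no verdict.
The state is a dict: "time_s": time; "joint_positions": joint angles; "dq": joint speeds; "effort": joint torques, N m; "ee_pos": TCP position; "tcp_rot": TCP orientation; "ft_force": force on the tool from outside, world axes, zero at the start; "torque": the same for the moment, N m; "grip_width": opening from 0.0 (shut) to 1.0 (fully open).
Only numpy, scipy, OpenCV 4.12 (cv2) and the standard library are available. Lean on these libraries where they do the work, as an engineer would, in place of code of your own. Each camera call takes 0.05 s, during which the arm holds its last target. There are 200 camera calls.

## Working session

There is one attempt and no reset: what is moved stays moved. The work goes in short steps, Python scripts to look and compute and a shell command to move; the robot and the scene stay as the last step left them, time stands still between calls to the robot, and variables do not carry over. Pictures are saved under pics/ and viewed, about 12 in all and at most 16, crops included, and the job is handed in when it is done.

```bash
mkdir -p pics; cat > h.py <<'E'
from bench import *
import numpy as np, cv2
def px2w(name,pts,depth=None,z=None,T=None):
    c=get_calibration(name); f=200/np.tan(np.radians(c["vertical_fov"])/2)
    K=np.array([[f,0,c["cx"]],[0,f,c["cy"]],[0,0,1.]])
    p=cv2.undistortPoints(np.array(pts,float).reshape(-1,1,2),K,np.array([c["k1"],0,0,0.]))[:,0]
    M=np.array(c["cam_to_world"]) if T is None else T@np.array(c["hand_eye"])
    r=np.c_[p,np.ones(len(p))]
    if depth is not None:
        d=np.array([depth[int(round(v)),int(round(u))] for u,v in pts]); X=r*d[:,None]
        return X@M[:3,:3].T+M[:3,3]
    rw=r@M[:3,:3].T; return M[:3,3]+rw*((z-M[2,3])/rw[:,2])[:,None]
def save(n,im): cv2.imwrite(f"pics/{n}.png",im[...,::-1])
E
python3 - <<'E'
from h import *
s=sense(); print(s)
for n in("scene","top"):
    im,d=get_image(n); save(n,im); np.save(n+"_d",d); c=get_calibration(n); print(n,c)
print(get_calibration("wrist"))
E
```

```text
{'time_s': 0.0, 'joint_positions': array([ 1.60918116,  0.50186544, -0.42677049,  1.55147161,  0.22080306,
        1.13832316, -0.21027494]), 'dq': array([ 2.25574536e-03, -9.89251693e-05,  1.15264384e-03,  1.40902998e-04,
       -3.30415584e-04, -5.73386171e-04,  1.58381817e-03]), 'effort': array([ 1.40209715e-03, -5.69520164e+01, -5.81688926e+00, -2.80938148e+01,
        1.02725453e-02,  1.21534977e-02,  2.01469732e-05]), 'ee_pos': array([ 0.14468801, -0.63297381,  0.2382375 ]), 'tcp_rot': array([-1.00144088e-03,  9.93684637e-01,  1.12204417e-01, -8.73560392e-05]), 'ft_force': array([-0.40600535, -0.70743766, -0.1543637 ]), 'torque': array([ 0.01380695, -0.02067597, -0.02279705]), 'grip_width': 1.0017306221055384}
scene {'vertical_fov': 54.28949556602506, 'cx': 323.2660397818559, 'cy': 199.2858809902745, 'k1': -0.06683223445810951, 'cam_to_world': array([[-0.69806893,  0.60199907, -0.38768143,  0.81974447],
       [ 0.71602012,  0.58981297, -0.3734111 ,  0.30467783],
       [ 0.0038664 , -0.53825439, -0.84277355,  0.89714493],
       [ 0.        ,  0.        ,  0.        ,  1.     
[... 159 characters left out ...]
4381, -0.98682296,  0.15912068,  0.29514914],
       [-0.99944378,  0.02644256, -0.02032025, -0.02766315],
       [ 0.01584493, -0.15962845, -0.98705   ,  1.18658082],
       [ 0.        ,  0.        ,  0.        ,  1.        ]])}
{'vertical_fov': 58.46317575188839, 'cx': 315.2779035893641, 'cy': 204.74747424325625, 'k1': -0.008500444485204778, 'hand_eye': array([[-8.96648905e-04, -9.63402464e-01, -2.68057620e-01,
         6.89197372e-02],
       [ 9.99999597e-01, -8.50915775e-04, -2.86782333e-04,
        -1.61255778e-04],
       [ 4.81923488e-05, -2.68057769e-01,  9.63402839e-01,
        -1.35232405e-01],
       [ 0.00000000e+00,  0.00000000e+00,  0.00000000e+00,
         1.00000000e+00]])}
```

View pics/top.png

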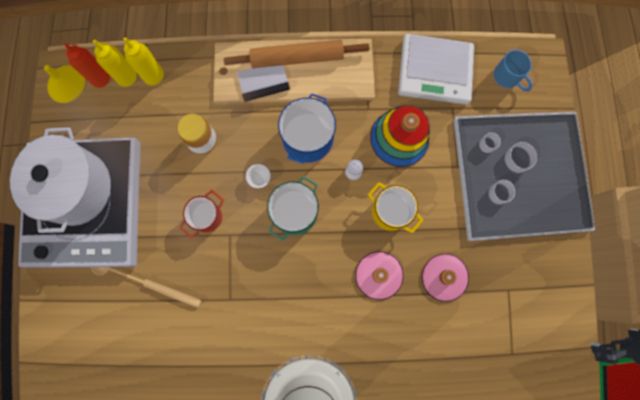

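View pics/scene.png

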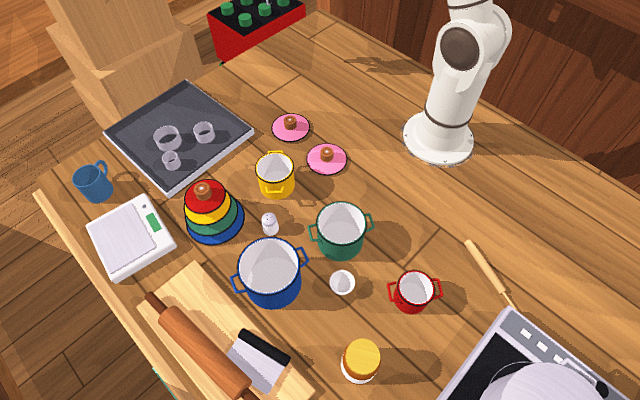

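Top view: the stack's red knob is at (411,122). The pots are red (201,213), yellow (396,208), green (293,207) and blue (307,130). The jar is at (196,132) and the shaker at (354,170).

Possible mix-ups:
- The pink lids at (380,275) and (446,277) could pass for the yellow lid.
- The white cup at (258,176) could pass for the shaker.
- The red bottle at (88,65) could pass for something red.

By the description I choose the stack whose red lid is on top.

```bash
cat > fit.py <<'E'
from h import *
from scipy.optimize import least_squares
def cloud(name,d):
    v,u=np.mgrid[0:400,0:640]; uv=np.c_[u.ravel(),v.ravel()]
    P=px2w(name,uv,depth=d); P[d.ravel()==0]=np.nan; return P
def circ(P,r=None):
    c0=P[:,:2].mean(0)
    if r: return least_squares(lambda q:np.hypot(*(P[:,:2]-q).T)-r,c0,loss='soft_l1',f_scale=.002).x
    return least_squares(lambda q:np.hypot(*(P[:,:2]-q[:2]).T)-q[2],[*c0,.05],loss='soft_l1',f_scale=.002).x
E
python3 - <<'E'
from fit import *
C={n:cloud(n,np.load(n+"_d.npy")) for n in("top","scene")}
g={n:C[n].reshape(400,640,3) for n in C}
def at(u,v): return g["top"][v,u].round(3)
for n,p in dict(knob=(411,122),jar=(194,126),shaker=(355,167),cup=(258,176),table=(250,250),pinkknob=(380,275)).items(): print(n,at(*p))
pots=dict(red=(201,213,.072,.040),yellow=(396,208,.084,.049),green=(293,207,.096,.058),blue=(307,130,.108,.067))
for k,(u,v,H,R) in pots.items():
    c=px2w("top",[(u,v)],z=H)[0]
    for n in C:
        P=C[n];P=P[np.isfinite(P[:,0])]; cc=c[:2].copy()
        for it in range(3):
            rr=np.hypot(*(P[:,:2]-cc).T); Q=P[(np.abs(P[:,2]-H)<.006)&(np.abs(rr-(R-.0015))<(.02 if it==0 else .007))]
            if len(Q)<10: break
            cc=circ(Q,R-.0015)
        print(k,n,cc.round(4),len(Q),np.median(Q[:,2]).round(4) if len(Q) else 0, circ(Q).round(4) if len(Q)>10 else '')
k=at(411,122)
# stack: knob top and lid heights
for n in C:
    P=C[n];P=P[np.isfinite(P[:,0])]; m=np.hypot(*(P[:,:2]-k[:2]).T)<.12; P=P[m]
    top=P[P[:,2]>.148]; print(n,'knob',len(top),top.mean(0).round(4),top.max(0).round(3))
    print(np.histogram(P[:,2],bins=np.arange(0,.17,.01)))
    for z,R in((.006,.077),(.041,.068),(.076,.059),(.111,.05)):
        Q=P[(np.abs(P[:,2]-z-.003)<.006)]; 
        if len(Q)>20: print(z,R,len(Q),circ(Q).round(4), circ(Q,R).round(4))
# heights map
for (nm,p) in dict(jar=(194,126),shaker=(355,167)).items():
    c=at(*p); P=C["top"];P=P[np.isfinite(P[:,0])]
    Q=P[(np.hypot(*(P[:,:2]-c[:2]).T)<.05)&(abs(P[:,2]-c[2])<.006)]; print(nm,Q[:,:2].mean(0),(Q[:,:2].max(0)+Q[:,:2].min(0))/2)
top=cv2.imread("pics/top.png")[80:190,340:460]; cv2.imwrite("pics/crop.png",cv2.resize(top,None,fx=5,fy=5,interpolation=cv2.INTER_CUBIC))
E
```

```text
knob [ 0.649 -0.255  0.147]
jar [0.663 0.251 0.117]
shaker [ 0.566 -0.129  0.064]
cup [0.563 0.113 0.007]
table [ 0.377  0.135 -0.001]
pinkknob [ 0.306 -0.18   0.042]
red top [0.4631 0.2442] 297 0.0722 [0.4631 0.2441 0.0387]
red scene [0.4634 0.246 ] 361 0.073 [0.4634 0.246  0.0391]
yellow top [ 0.4647 -0.2193] 364 0.0846 [ 0.4647 -0.2193  0.048 ]
yellow scene [ 0.4645 -0.2169] 293 0.0842 [ 0.4645 -0.2169  0.0476]
green top [0.4688 0.0227] 424 0.0966 [0.4688 0.0227 0.0562]
green scene [0.4686 0.0257] 438 0.0964 [0.4686 0.0257 0.0565]
blue top [ 0.6615 -0.0146] 493 0.1085 [ 0.6616 -0.0146  0.0646]
blue scene [ 0.6616 -0.0121] 594 0.109 [ 0.6616 -0.0121  0.0653]
top knob 86 [ 0.6523 -0.255   0.1494] [ 0.671 -0.238  0.153]
(array([2758,  457,    1,    2,  485,   64,    0,   99,  358,    0,    1,
        682,  404,   27,  185,   23]), array([0.  , 0.01, 0.02, 0.03, 0.04, 0.05, 0.06, 0.07, 0.08, 0.09, 0.1 ,
       0.11, 0.12, 0.13, 0.14, 0.15, 0.16]))
0.006 0.077 1508 [ 0.6665 -0.2635  0.0923] [ 0.6588 -0.2563]
0.041 0.068 487 [ 0.6605 -0.2555  0.0643] [ 0.664  -0.2585]
0.076 0.059 422 [ 0.6595 -0.2576  0.0555] [ 0.6628 -0.2603]
0.111 0.05 683 [ 0.6533 -0.2552  0.0426] [ 0.6547 -0.2572]
scene knob 56 [ 0.6524 -0.2521  0.1489] [ 0.669 -0.236  0.152]
(array([2253,  542,    1,    0,  615,   70,    0,   82,  522,    0,    1,
        620,  307,   38,  177,    6]), array([0.  , 0.01, 0.02, 0.03, 0.04, 0.05, 0.06, 0.07, 0.08, 0.09, 0.1 ,
       0.11, 0.12, 0.13, 0.14, 0.15, 0.16]))
0.006 0.077 1137 [ 0.6521 -0.2741  0.0927] [ 0.655  -0.2569]
0.041 0.068 615 [ 0.6544 -0.2555  0.0627] [ 0.6526 -0.262 ]
0.076 0.059 525 [ 0.6543 -0.2565  0.0532] [ 0.6514 -0.2632]
0.111 0.05 621 [ 0.6522 -0.2539  0.0431] [ 0.6505 -0.2575]
jar [0.66155715 0.25707121] [0.66189853 0.25731114]
shaker [ 0.56946714 -0.1281769 ] [ 0.56853004 -0.12778342]
```

View pics/crop.png

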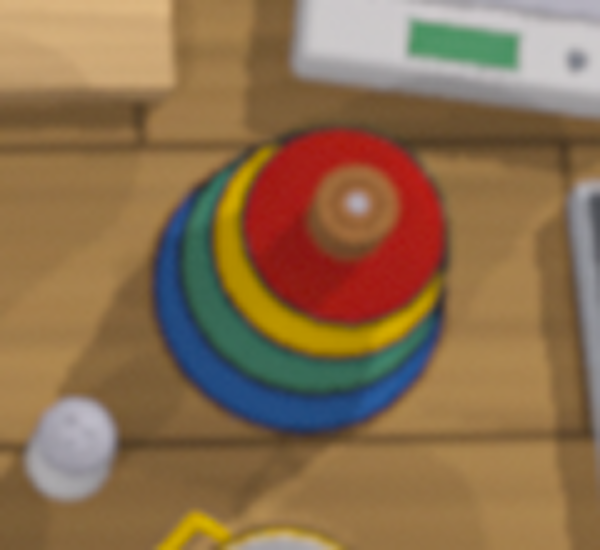

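The crop shows the red lid on top with its knob at about (355,205) in the crop, then yellow, green and blue below it, so this is the right stack. I'll use the mean of both cameras: stack axis (0.652, -0.2535), red pot (0.463, 0.245), yellow (0.4645, -0.218), green (0.4687, 0.024), blue (0.6615, -0.013). First I square the tool up and head to the stack.

```bash
python3 -m pendant '[[[3.6,-1.6,0],[0,0,0.1],1],[[7.2,-3.2,0],[0,0,0.2],1],[[10.8,-4.8,0],[0,0,0.225],1],[[14.4,-6.4,0],[0,0,0.225],1],[[18,-8,0],[0,0,0.225],1]]'
```

```text
time_s: 0.52
ee_pos: [0.3036, -0.514, 0.2389]
tcp_rot: [-0.0, 1.0, -0.0, -0.0]
ft_force: [1.8, -0.6, 0.5]
grip_width: 1.002
```

```bash
python3 -m pendant '[[[3.2,-2.4,0],[0,0,0],1],[[6.4,-4.8,0],[0,0,0],1],[[9.6,-7.2,0],[0,0,0],1],[[12.8,-9.6,0],[0,0,0],1],[[16,-12,0],[0,0,0],1]]'; python3 -m pendant '[[[3.2,-2.4,0],[0,0,0],1],[[6.4,-4.8,0],[0,0,0],1],[[9.6,-7.2,0],[0,0,0],1],[[12.8,-9.6,0],[0,0,0],1],[[16,-12,0],[0,0,0],1]]'; python3 -m pendant '[[[1.5,-1.0,0],[0,0,0],1],[[2.9,-2.0,0],[0,0,0],1],[[2.9,-2.0,0],[0,0,0],1],[[2.9,-2.0,0],[0,0,0],1]]'
cat > w.py <<'E'
from h import *; import sys
from scipy.spatial.transform import Rotation as R
def wrist(n):
    s=sense(); im,d=get_image("wrist"); save(n,im); T=np.eye(4); q=s["tcp_rot"]
    T[:3,:3]=R.from_quat([q[1],q[2],q[3],q[0]]).as_matrix(); T[:3,3]=s["ee_pos"]
    np.savez(n+".npz",d=d,T=T); return s,im,d,T
if __name__=="__main__":
    s,im,d,T=wrist(sys.argv[1]); print(s["ee_pos"].round(4),s["time_s"])
    v,u=np.mgrid[0:400,0:640]; uv=np.c_[u.ravel(),v.ravel()]
    P=px2w("wrist",uv,depth=d,T=T); P[d.ravel()==0]=np.nan; P=P[np.isfinite(P[:,0])]
    zk=float(sys.argv[2]); e=s["ee_pos"]
    Q=P[(np.abs(P[:,2]-zk)<.005)&(np.hypot(*(P[:,:2]-e[:2]).T)<.06)]
    print("knob top",len(Q),Q.mean(0).round(4),((Q.max(0)+Q.min(0))/2).round(4),(Q.max(0)-Q.min(0)).round(4))
E
python3 w.py w1 .146
```

```text
time_s: 0.93
ee_pos: [0.4635, -0.3941, 0.239]
tcp_rot: [-0.0, 1.0, -0.0, -0.0]
ft_force: [1.0, -0.8, -0.8]
grip_width: 0.994
time_s: 1.35
ee_pos: [0.6236, -0.2743, 0.2388]
tcp_rot: [-0.0, 1.0, -0.0, -0.0]
ft_force: [0.2, -0.2, -0.1]
grip_width: 1.0
time_s: 1.68
ee_pos: [0.6518, -0.2543, 0.2384]
tcp_rot: [-0.0, 1.0, 0.001, -0.001]
ft_force: [-0.6, -1.1, -0.4]
grip_width: 1.0
[ 0.6518 -0.2543  0.2384] 1.6833
knob top 2423 [ 0.6539 -0.2534  0.1464] [ 0.6534 -0.2535  0.1451] [0.0371 0.0374 0.0079]
```

View pics/w1.png

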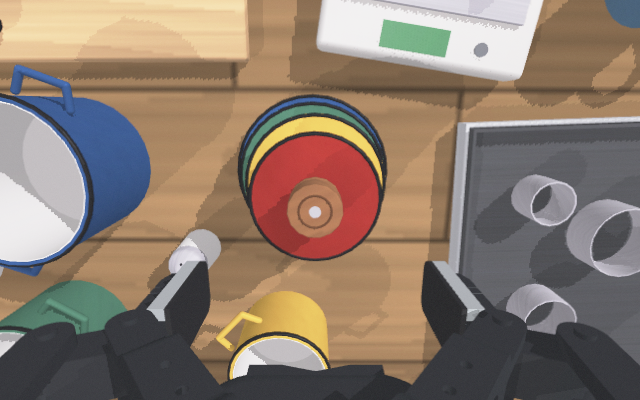

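The wrist view has the red knob at (315,211), which the depth puts at (0.6535, -0.2535, 0.146), in agreement with the other cameras. The jaws straddle it, so I go down and grip.

```bash
python3 -m pendant '[[[0.2,-0.1,3.5],[0,0,0],1],[[0.2,-0.1,7],[0,0,0],1],[[0.2,-0.1,9.5],[0,0,0],1],[[0.2,-0.1,10.8],[0,0,0],1],[[0.2,-0.1,10.9],[0,0,0],1]]'; python3 -m pendant '[[[0,0,0],[0,0,0],-1],[[0,0,0],[0,0,0],-1],[[0,0,0],[0,0,0],-1],[[0,0,0],[0,0,0],-1],[[0,0,0],[0,0,0],-1]]';python3 -m pendant '[[[0,0,0],[0,0,0],-1],[[0,0,0],[0,0,0],-1],[[0,0,0],[0,0,0],-1],[[0,0,0],[0,0,0],-1],[[0,0,0],[0,0,0],-1]]'
```

```text
time_s: 2.15
ee_pos: [0.65, -0.256, 0.1266]
tcp_rot: [-0.001, 1.0, -0.001, -0.003]
ft_force: [0.4, -0.4, -1.0]
grip_width: 0.996
time_s: 2.57
ee_pos: [0.6551, -0.2545, 0.1329]
tcp_rot: [0.0, 1.0, 0.0, 0.002]
ft_force: [-1.4, 0.9, 6.5]
grip_width: 0.422
time_s: 2.98
ee_pos: [0.6551, -0.2546, 0.1328]
tcp_rot: [0.001, 1.0, 0.0, 0.002]
ft_force: [-1.7, -0.1, 6.5]
grip_width: 0.426
```

```bash
python3 -m pendant '[[[0,0,-0.8],[0,0,0],-1],[[0,0,-1.6],[0,0,0],-1],[[0,0,-3],[0,0,0],-1],[[0,0,-5],[0,0,0],-1],[[0,0,-7],[0,0,0],-1]]'; python3 -m pendant '[[[-0.6,-1.6,-1],[0,0,0],-1],[[-1.8,-4.6,-1],[0,0,0],-1],[[-3,-8,-1],[0,0,0],-1],[[-4.2,-11.2,-1],[0,0,0],-1],[[-5.4,-14.4,-1],[0,0,0],-1]]'; python3 w.py w2 .17
```

```text
time_s: 3.4
ee_pos: [0.6533, -0.2545, 0.2016]
tcp_rot: [-0.0, 1.0, -0.0, -0.0]
ft_force: [1.2, -0.5, -0.5]
grip_width: 0.425
time_s: 3.82
ee_pos: [0.5992, -0.1092, 0.2118]
tcp_rot: [0.0, 1.0, -0.0, 0.001]
ft_force: [0.9, 0.5, -0.2]
grip_width: 0.424
[ 0.5992 -0.1092  0.2118] 3.8167w.py:13: RuntimeWarning: Mean of empty slice.
  print("knob top",len(Q),Q.mean(0).round(4),((Q.max(0)+Q.min(0))/2).round(4),(Q.max(0)-Q.min(0)).round(4))
  ret = um.true_divide(
Traceback (most recent call last):
  File "w.py", line 13, in <module>
    print("knob top",len(Q),Q.mean(0).round(4),((Q.max(0)+Q.min(0))/2).round(4),(Q.max(0)-Q.min(0)).round(4))
                                                 ~~~~~^^^
ValueError: zero-size array to reduction operation maximum which has no identity
```

View pics/w2.png

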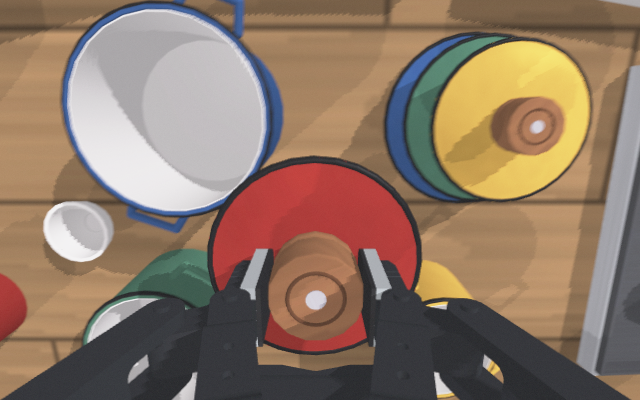

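The red lid is held flat with its knob centred at (316,300). The yellow knob is still on the stack at (537,127), and nothing was disturbed. I'll compute the lid's offset from the TCP and carry on.

```bash
python3 - <<'E'
from h import *
z=np.load("w2.npz"); 
P=px2w("wrist",[(316,300),(316,285),(537,127),(535,130)],depth=z["d"],T=z["T"]); print(P.round(4), (P[0]-z["T"][:3,3]).round(4))
for p in [(316,161),(210,250),(419,245),(300,215),(330,215)]: print(px2w("wrist",[p],depth=z["d"],T=z["T"]).round(4))
E
python3 -m pendant '[[[-1.4,-3.6,0],[0,0,0],-1],[[-2.8,-7.2,0],[0,0,0],-1],[[-4.2,-10.8,0],[0,0,0],-1],[[-5.6,-14.4,0],[0,0,0],-1],[[-7,-18,0],[0,0,0],-1]]';python3 -m pendant '[[[-1.4,-3.6,0],[0,0,0],-1],[[-2.8,-7.2,0],[0,0,0],-1],[[-4.2,-10.8,0],[0,0,0],-1],[[-5.6,-14.4,0],[0,0,0],-1],[[-6.6,-17.4,0],[0,0,0],-1]]'
```

```text
[[ 0.597  -0.1091  0.2262]
 [ 0.6025 -0.1091  0.2248]
 [ 0.6548 -0.2518  0.1125]
 [ 0.6529 -0.2511  0.112 ]] [-0.0022  0.0002  0.0145]
[[ 0.645  -0.1092  0.1934]]
[[ 0.6041 -0.0604  0.1944]]
[[ 0.6065 -0.1563  0.1946]]
[[ 0.6225 -0.1022  0.1995]]
[[ 0.6223 -0.1152  0.1991]]
time_s: 4.28
ee_pos: [0.5293, 0.0708, 0.2117]
tcp_rot: [0.0, 1.0, -0.0, 0.001]
ft_force: [1.0, 0.1, -1.5]
grip_width: 0.424
time_s: 4.7
ee_pos: [0.4624, 0.2464, 0.2118]
tcp_rot: [-0.0, 1.0, 0.001, 0.001]
ft_force: [0.6, 0.6, -1.1]
grip_width: 0.424
```

```bash
python3 -m pendant '[[[0.2,0.1,3],[0,0,0],-1],[[0.2,0.1,6],[0,0,0],-1],[[0.2,0.1,9],[0,0,0],-1],[[0.2,0.1,10.4],[0,0,0],-1],[[0.2,0.1,10.4],[0,0,0],-1]]'; python3 -m pendant '[[[0,0,0.4],[0,0,0],-1],[[0,0,0.8],[0,0,0],-1],[[0,0,1.1],[0,0,0],-1],[[0,0,1.3],[0,0,0],-1],[[0,0,1.3],[0,0,0],-1]]'; python3 w.py w3 .107; python3 - <<'E'
from h import *
im,d=get_image("top"); save("t3",cv2.resize(im[180:260,150:350],None,fx=4,fy=4,interpolation=2))
E
```

```text
time_s: 5.12
ee_pos: [0.4639, 0.2412, 0.104]
tcp_rot: [0.001, 1.0, 0.0, -0.002]
ft_force: [-0.6, -0.7, -1.1]
grip_width: 0.424
time_s: 5.53
ee_pos: [0.4666, 0.2427, 0.0942]
tcp_rot: [-0.0, 1.0, -0.0, 0.001]
ft_force: [0.8, 0.4, -0.2]
grip_width: 0.425
[0.4666 0.2427 0.0942] 5.5333
knob top 8068 [0.4673 0.243  0.1078] [0.4649 0.2429 0.107 ] [0.0379 0.0635 0.01  ]
```

View pics/w3.png

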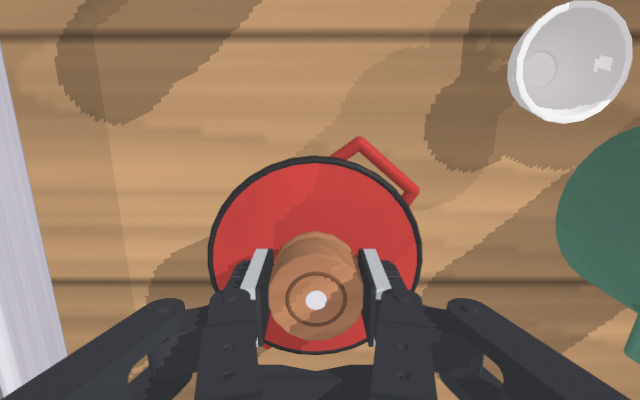

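The lid is right over the red pot, with one ear at (385,170), and nothing has touched yet. I'll lower it a little more until it makes contact.

```bash
python3 -m pendant '[[[0,0,0.1],[0,0,0],-1],[[0,0,0.15],[0,0,0],-1],[[0,0,0.15],[0,0,0],-1]]'; python3 -m pendant '[[[0,0,0.1],[0,0,0],-1],[[0,0,0.15],[0,0,0],-1],[[0,0,0.15],[0,0,0],-1]]'
```

```text
time_s: 5.88
ee_pos: [0.4667, 0.2428, 0.0938]
tcp_rot: [0.0, 1.0, -0.0, 0.001]
ft_force: [-3.7, -2.0, 15.5]
grip_width: 0.425
time_s: 6.13
ee_pos: [0.4667, 0.2429, 0.0936]
tcp_rot: [0.001, 1.0, 0.0, 0.002]
ft_force: [-6.7, -3.6, 28.0]
grip_width: 0.422
```

It is seated at z = 0.0937, as predicted. I'll relieve the load, open and retreat.

```bash
python3 -m pendant '[[[0,0,-0.2],[0,0,0],-1],[[0,0,-0.2],[0,0,0],1],[[0,0,-0.2],[0,0,0],1],[[0,0,-0.2],[0,0,0],1],[[0,0,-0.2],[0,0,0],1]]';python3 -m pendant '[[[0,0,0],[0,0,0],1],[[0,0,-2.5],[0,0,0],1],[[0,0,-6],[0,0,0],1],[[0,0,-9.6],[0,0,0],1],[[0,0,-9.6],[0,0,0],1]]'; python3 w.py w4 .107
```

```text
time_s: 6.55
ee_pos: [0.4654, 0.2423, 0.0919]
tcp_rot: [0.0, 1.0, -0.0, -0.0]
ft_force: [-0.1, 0.2, 0.2]
grip_width: 0.962
time_s: 6.97
ee_pos: [0.4689, 0.2452, 0.1944]
tcp_rot: [-0.002, 1.0, 0.0, 0.004]
ft_force: [0.7, 0.8, 0.2]
grip_width: 0.998
[0.4689 0.2452 0.1944] 6.9667
knob top 2492 [0.4656 0.2433 0.1075] [0.465  0.2433 0.1059] [0.037  0.0375 0.0074]
```

View pics/w4.png

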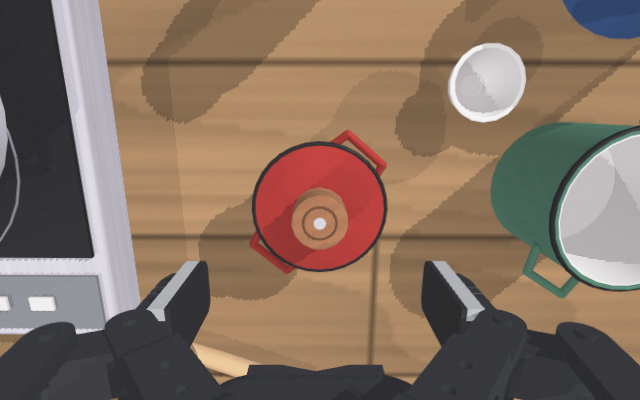

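The red lid sits flat: its knob is at (320,223) and its top is at 0.107 = 72 + 35 mm. Back to the stack for yellow.

```bash
python3 -m pendant '[[[1.4,3.6,0],[0,0,0],1],[[2.8,7.2,0],[0,0,0],1],[[4.2,10.8,0],[0,0,0],1],[[5.6,14.4,0],[0,0,0],1],[[7,18,0],[0,0,0],1]]';python3 -m pendant '[[[1.4,3.6,0],[0,0,0],1],[[2.8,7.2,0],[0,0,0],1],[[4.2,10.8,0],[0,0,0],1],[[5.6,14.4,0],[0,0,0],1],[[7,18,0],[0,0,0],1]]';python3 -m pendant '[[[1.4,3.6,0],[0,0,0],1],[[2.8,7.2,0],[0,0,0],1],[[4.6,11.8,0],[0,0,0],1],[[4.8,13.6,0],[0,0,0],1],[[4.8,13.6,0],[0,0,0],1]]';python3 -m pendant '[[[0,0,0],[0,0,0],1],[[0,0,0],[0,0,0],1]]'; python3 w.py w5 .111
```

```text
time_s: 7.43
ee_pos: [0.5353, 0.0605, 0.1872]
tcp_rot: [0.0, 1.0, 0.0, -0.001]
ft_force: [0.8, 0.5, -0.8]
grip_width: 0.997
time_s: 7.85
ee_pos: [0.6051, -0.1195, 0.1868]
tcp_rot: [-0.0, 1.0, -0.0, -0.001]
ft_force: [0.4, 1.1, -0.1]
grip_width: 1.002
time_s: 8.27
ee_pos: [0.6521, -0.2633, 0.1855]
tcp_rot: [0.002, 1.0, -0.005, -0.001]
ft_force: [-1.1, -0.8, -0.9]
grip_width: 1.001
time_s: 8.43
ee_pos: [0.6528, -0.2523, 0.1867]
tcp_rot: [-0.001, 1.0, 0.0, -0.001]
ft_force: [-0.7, -0.2, 0.1]
grip_width: 0.997
[ 0.6528 -0.2523  0.1867] 8.4333
knob top 2807 [ 0.6569 -0.2534  0.1114] [ 0.6562 -0.2534  0.1101] [0.0372 0.0373 0.0081]
```

```bash
python3 -m pendant '[[[0.3,0.1,3.5],[0,0,0],1],[[0.3,0.1,6.5],[0,0,0],1],[[0.3,0.1,8.3],[0,0,0],1],[[0.3,0.1,8.7],[0,0,0],1],[[0.3,0.1,8.7],[0,0,0],1]]'; python3 -m pendant '[[[0,0,0],[0,0,0],-1],[[0,0,0],[0,0,0],-1],[[0,0,0],[0,0,0],-1],[[0,0,0],[0,0,0],-1],[[0,0,0],[0,0,0],-1]]';python3 -m pendant '[[[0,0,0],[0,0,0],-1],[[0,0,0],[0,0,0],-1]]'; python3 -m pendant '[[[0,0,-0.8],[0,0,0],-1],[[0,0,-1.6],[0,0,0],-1],[[0,0,-2.6],[0,0,0],-1],[[0,0,-4],[0,0,0],-1],[[0,0,-6],[0,0,0],-1]]'; python3 -m pendant '[[[-1,0,-6],[0,0,0],-1],[[-3,-0.4,-6],[0,0,0],-1],[[-5.5,-1,-6],[0,0,0],-1],[[-8,-1.4,-6],[0,0,0],-1],[[-10,-1.8,-6],[0,0,0],-1]]';python3 w.py w6 .17
```

```text
time_s: 8.9
ee_pos: [0.6555, -0.2522, 0.0997]
tcp_rot: [-0.001, 1.0, 0.001, -0.002]
ft_force: [-0.2, 0.2, -0.5]
grip_width: 0.996
time_s: 9.32
ee_pos: [0.6578, -0.2545, 0.1034]
tcp_rot: [0.0, 1.0, -0.0, 0.001]
ft_force: [-1.5, 0.9, 6.0]
grip_width: 0.42
time_s: 9.48
ee_pos: [0.6578, -0.2545, 0.1034]
tcp_rot: [0.0, 1.0, -0.0, 0.001]
ft_force: [-0.7, 1.5, 5.7]
grip_width: 0.416
time_s: 9.9
ee_pos: [0.6556, -0.2544, 0.1613]
tcp_rot: [-0.0, 1.0, -0.0, -0.001]
ft_force: [-0.4, -0.5, -1.9]
grip_width: 0.421
time_s: 10.32
ee_pos: [0.5553, -0.2365, 0.2232]
tcp_rot: [0.001, 1.0, -0.0, 0.001]
ft_force: [0.5, -0.7, -2.3]
grip_width: 0.417
[ 0.5553 -0.2365  0.2232] 10.3167w.py:13: RuntimeWarning: Mean of empty slice.
  print("knob top",len(Q),Q.mean(0).round(4),((Q.max(0)+Q.min(0))/2).round(4),(Q.max(0)-Q.min(0)).round(4))
  ret = um.true_divide(
Traceback (most recent call last):
  File "w.py", line 13, in <module>
    print("knob top",len(Q),Q.mean(0).round(4),((Q.max(0)+Q.min(0))/2).round(4),(Q.max(0)-Q.min(0)).round(4))
                                                 ~~~~~^^^
ValueError: zero-size array to reduction operation maximum which has no identity
```

View pics/w6.png

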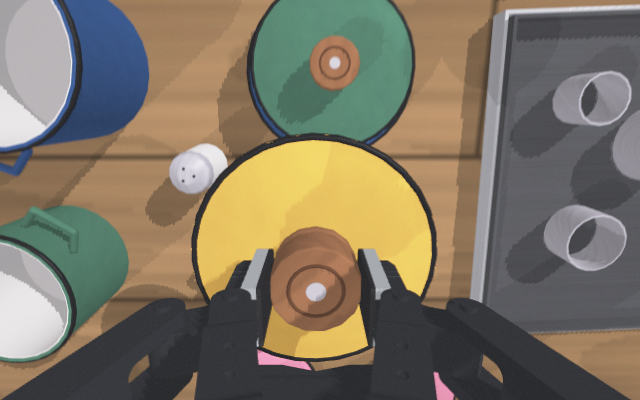

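The yellow lid is held flat with its knob at (316,291), and green is next with its knob at (335,62). I'll move over the yellow pot and start down.

```bash
python3 - <<'E'
from h import *
z=np.load("w6.npz"); t=z["T"][:3,3]
print((px2w("wrist",[(316,291)],depth=z["d"],T=z["T"])-t).round(4),(px2w("wrist",[(316,138),(198,245),(432,245)],depth=z["d"],T=z["T"])-t).round(4), px2w("wrist",[(335,62)],depth=z["d"],T=z["T"]))
E
python3 -m pendant '[[[-3,-0.6,0],[0,0,0],-1],[[-6,-1.2,0],[0,0,0],-1],[[-9,-1.8,0],[0,0,0],-1],[[-9.2,-1.8,0.5],[0,0,0],-1],[[-9.2,-1.8,3.5],[0,0,0],-1]]';python3 -m pendant '[[[0,0,2.5],[0,0,0],-1],[[0,0,5],[0,0,0],-1],[[0,0,6.4],[0,0,0],-1],[[0,0,6.9],[0,0,0],-1],[[0,0,6.9],[0,0,0],-1]]'
```

```text
[[-0.0016  0.0002  0.0088]] [[ 0.0552  0.     -0.0225]
 [ 0.0053  0.0559 -0.0225]
 [ 0.0044 -0.0555 -0.0244]] [[ 0.65524432 -0.2509576   0.07628134]]
time_s: 10.78
ee_pos: [0.4668, -0.2205, 0.1915]
tcp_rot: [0.003, 1.0, -0.001, 0.004]
ft_force: [1.9, -0.8, -1.3]
grip_width: 0.416
time_s: 11.2
ee_pos: [0.4645, -0.2183, 0.1169]
tcp_rot: [-0.0, 1.0, 0.0, -0.001]
ft_force: [-0.1, 0.4, -1.3]
grip_width: 0.419
```

```bash
python3 -m pendant '[[[0.1,0,0.2],[0,0,0],-1],[[0.1,0,0.4],[0,0,0],-1],[[0.1,0,0.6],[0,0,0],-1],[[0.1,0,0.6],[0,0,0],-1]]';python3 -m pendant '[[[0,0,0.1],[0,0,0],-1],[[0,0,0.15],[0,0,0],-1],[[0,0,0.15],[0,0,0],-1]]'
```

```text
time_s: 11.53
ee_pos: [0.4663, -0.2189, 0.112]
tcp_rot: [0.0, 1.0, -0.0, 0.001]
ft_force: [0.1, -0.5, -1.3]
grip_width: 0.42
time_s: 11.78
ee_pos: [0.4665, -0.2189, 0.1115]
tcp_rot: [0.001, 1.0, 0.0, 0.001]
ft_force: [-2.2, 2.0, 9.4]
grip_width: 0.414
```

```bash
python3 -m pendant '[[[0,0,0],[0,0,0],1],[[0,0,0],[0,0,0],1],[[0,0,0],[0,0,0],1],[[0,0,0],[0,0,0],1],[[0,0,0],[0,0,0],1]]';python3 -m pendant '[[[0,0,0],[0,0,0],1],[[0,0,-2.5],[0,0,0],1],[[0,0,-6],[0,0,0],1],[[0,0,-9],[0,0,0],1],[[0,0,-9],[0,0,0],1]]'; python3 w.py w7 .119
```

```text
time_s: 12.2
ee_pos: [0.4656, -0.2186, 0.1098]
tcp_rot: [-0.0, 1.0, -0.0, -0.0]
ft_force: [-0.2, -0.9, 0.5]
grip_width: 1.002
time_s: 12.62
ee_pos: [0.4693, -0.2196, 0.2054]
tcp_rot: [0.002, 1.0, 0.0, 0.004]
ft_force: [1.3, -0.7, 0.8]
grip_width: 1.002
[ 0.4693 -0.2196  0.2054] 12.6167
knob top 2508 [ 0.4658 -0.2182  0.1195] [ 0.4649 -0.2181  0.1179] [0.0375 0.0368 0.0075]
```

View pics/w7.png

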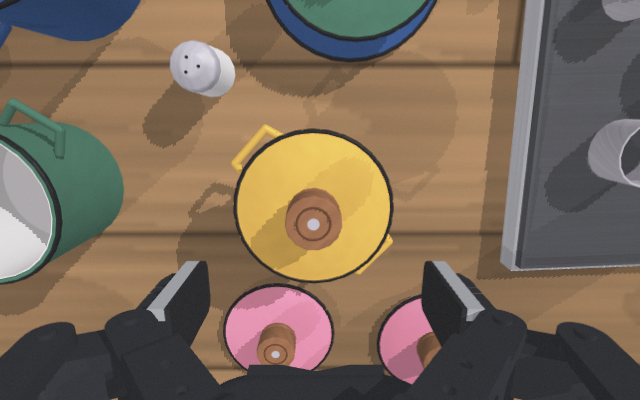

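Yellow is seated: knob at (313,225), top at 0.1195 against 0.119 expected. Now green.

```bash
python3 -m pendant '[[[3.8,0.7,0],[0,0,0],1],[[7.6,1.4,0],[0,0,0],1],[[11.4,2.1,0],[0,0,0],1],[[15.2,2.8,0],[0,0,0],1],[[19,3.5,1],[0,0,0],1]]';python3 -m pendant '[[[0,0,3],[0,0,0],1],[[0,0,4],[0,0,0],1],[[0,0,4],[0,0,0],1],[[0,0,4],[0,0,0],1]]'; python3 w.py w8 .076
```

```text
time_s: 13.08
ee_pos: [0.6577, -0.2543, 0.19]
tcp_rot: [0.001, 1.0, -0.0, 0.001]
ft_force: [1.1, -0.3, 0.4]
grip_width: 1.005
time_s: 13.42
ee_pos: [0.6539, -0.2531, 0.1481]
tcp_rot: [-0.001, 1.0, 0.0, -0.002]
ft_force: [0.4, 0.3, 0.3]
grip_width: 1.001
[ 0.6539 -0.2531  0.1481] 13.4167
knob top 2888 [ 0.6569 -0.2507  0.0765] [ 0.656  -0.2508  0.0749] [0.0373 0.0375 0.0076]
```

```bash
python3 -m pendant '[[[0.1,-0.2,3],[0,0,0],1],[[0.1,-0.2,6],[0,0,0],1],[[0.1,-0.2,7.8],[0,0,0],1],[[0.1,-0.2,8.2],[0,0,0],1],[[0.1,-0.2,8.2],[0,0,0],1]]'; python3 -m pendant '[[[0,0,0],[0,0,0],-1],[[0,0,0],[0,0,0],-1],[[0,0,0],[0,0,0],-1],[[0,0,0],[0,0,0],-1],[[0,0,0],[0,0,0],-1]]';python3 -m pendant '[[[0,0,0],[0,0,0],-1],[[0,0,0],[0,0,0],-1]]'; python3 -m pendant '[[[0,0,-0.8],[0,0,0],-1],[[0,0,-1.6],[0,0,0],-1],[[0,0,-2.6],[0,0,0],-1],[[0,0,-5],[0,0,0],-1],[[0,0,-8],[0,0,0],-1]]'; python3 -m pendant '[[[0,0,-3],[0,0,0],-1],[[0,0,-5],[0,0,0],-1],[[-1.8,-2.4,-5.5],[0,0,0],-1],[[-3.6,-5,-5.5],[0,0,0],-1],[[-5.6,-8,-5.5],[0,0,0],-1]]';python3 w.py w9 .17 2>/dev/null
```

```text
time_s: 13.88
ee_pos: [0.6558, -0.2519, 0.068]
tcp_rot: [0.0, 1.0, -0.0, -0.0]
ft_force: [-0.4, -0.1, 0.3]
grip_width: 1.003
time_s: 14.3
ee_pos: [0.6578, -0.2518, 0.07]
tcp_rot: [0.001, 1.0, -0.0, 0.001]
ft_force: [-0.6, 0.4, 6.8]
grip_width: 0.415
time_s: 14.47
ee_pos: [0.6578, -0.2519, 0.07]
tcp_rot: [0.001, 1.0, -0.0, 0.001]
ft_force: [-0.1, -0.1, 7.5]
grip_width: 0.418
time_s: 14.88
ee_pos: [0.6547, -0.2511, 0.1467]
tcp_rot: [-0.001, 1.0, -0.0, -0.002]
ft_force: [-0.6, -0.2, -2.6]
grip_width: 0.416
time_s: 15.3
ee_pos: [0.6006, -0.1723, 0.2044]
tcp_rot: [0.001, 1.0, -0.001, 0.001]
ft_force: [-0.2, 1.3, -3.0]
grip_width: 0.415
[ 0.6006 -0.1723  0.2044] 15.3
```

View pics/w9.png

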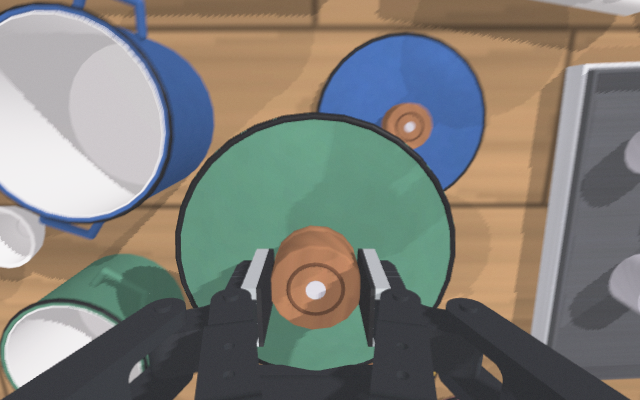

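The green lid is held flat with its knob at (316,291), and blue remains at (410,126). On to the green pot.

```bash
python3 -m pendant '[[[-2.3,-3.4,0],[0,0,0],-1],[[-4.6,-6.8,0],[0,0,0],-1],[[-6.9,-10.2,0],[0,0,0],-1],[[-9.2,-13.6,0],[0,0,0],-1],[[-11.5,-17,0],[0,0,0],-1]]';python3 -m pendant '[[[-1.5,-2.6,0],[0,0,0],-1],[[-1.5,-2.6,2],[0,0,0],-1],[[-1.5,-2.6,4.5],[0,0,0],-1],[[-1.5,-2.6,6.9],[0,0,0],-1],[[-1.5,-2.6,6.9],[0,0,0],-1]]';python3 -m pendant '[[[0,0,0.2],[0,0,0],-1],[[0,0,0.4],[0,0,0],-1],[[0,0,0.4],[0,0,0],-1]]'
```

```text
time_s: 15.77
ee_pos: [0.4845, -0.0001, 0.2035]
tcp_rot: [0.0, 1.0, 0.0, 0.0]
ft_force: [1.5, 1.0, -2.1]
grip_width: 0.414
time_s: 16.18
ee_pos: [0.4677, 0.0242, 0.1311]
tcp_rot: [0.0, 1.0, 0.0, -0.003]
ft_force: [-1.4, -0.2, -3.4]
grip_width: 0.417
time_s: 16.43
ee_pos: [0.4717, 0.0245, 0.131]
tcp_rot: [0.0, 1.0, -0.0, 0.001]
ft_force: [-0.1, 0.5, -1.9]
grip_width: 0.418
```

```bash
python3 -m pendant '[[[-0.1,0,0.2],[0,0,0],-1],[[-0.1,0,0.4],[0,0,0],-1],[[-0.1,0,0.6],[0,0,0],-1],[[-0.1,0,0.6],[0,0,0],-1]]';python3 -m pendant '[[[0,0,0.1],[0,0,0],-1],[[0,0,0.15],[0,0,0],-1],[[0,0,0.15],[0,0,0],-1]]'
```

```text
time_s: 16.77
ee_pos: [0.4701, 0.0243, 0.1249]
tcp_rot: [0.0, 1.0, -0.0, 0.0]
ft_force: [-2.9, -0.4, 8.7]
grip_width: 0.421
time_s: 17.02
ee_pos: [0.4702, 0.0244, 0.1248]
tcp_rot: [0.001, 1.0, -0.0, 0.0]
ft_force: [-9.3, -0.7, 24.6]
grip_width: 0.417
```

Contact comes at 0.125, which is 96 mm plus the 29 mm grip offset, so it's seated. Releasing.

```bash
python3 -m pendant '[[[0,0,-0.2],[0,0,0],-1],[[0,0,-0.2],[0,0,0],1],[[0,0,-0.2],[0,0,0],1],[[0,0,-0.2],[0,0,0],1],[[0,0,-0.2],[0,0,0],1]]';python3 -m pendant '[[[0,0,0],[0,0,0],1],[[0,0,-2.5],[0,0,0],1],[[0,0,-6],[0,0,0],1],[[0,0,-7.5],[0,0,0],1],[[0,0,-7.5],[0,0,0],1]]'; python3 w.py w10 .131; python3 -m pendant '[[[2.3,3.4,0],[0,0,0],1],[[4.6,6.8,0],[0,0,0],1],[[6.9,10.2,0],[0,0,0],1],[[9.2,13.6,0],[0,0,0],1],[[11.5,17,0],[0,0,0],1]]';python3 -m pendant '[[[2.3,3.4,0],[0,0,0],1],[[4.6,6.8,1],[0,0,0],1],[[7,10.5,4],[0,0,0],1],[[7,10.5,7],[0,0,0],1],[[7,10.5,7],[0,0,0],1]]'; python3 -m pendant '[[[0,0,0],[0,0,0],1],[[0,0,0],[0,0,0],1]]';python3 w.py w11 .041
```

```text
time_s: 17.43
ee_pos: [0.4697, 0.0244, 0.1242]
tcp_rot: [-0.0, 1.0, -0.0, -0.0]
ft_force: [-0.2, 1.0, -0.8]
grip_width: 0.955
time_s: 17.85
ee_pos: [0.4723, 0.0249, 0.2027]
tcp_rot: [0.0, 1.0, -0.0, 0.003]
ft_force: [0.5, -0.4, -0.1]
grip_width: 1.003
[0.4723 0.0249 0.2027] 17.85
knob top 2845 [0.4696 0.0249 0.1314] [0.4689 0.0249 0.13  ] [0.0373 0.037  0.0079]
time_s: 18.32
ee_pos: [0.5845, -0.1473, 0.1975]
tcp_rot: [-0.0, 1.0, -0.0, -0.001]
ft_force: [0.7, 0.7, 0.3]
grip_width: 0.999
time_s: 18.73
ee_pos: [0.6491, -0.254, 0.1181]
tcp_rot: [-0.002, 1.0, -0.003, -0.007]
ft_force: [-1.8, 0.8, -2.4]
grip_width: 1.0
time_s: 18.9
ee_pos: [0.6544, -0.2485, 0.129]
tcp_rot: [-0.001, 1.0, 0.001, -0.001]
ft_force: [0.1, 0.4, 0.4]
grip_width: 1.003
[ 0.6544 -0.2485  0.129 ] 18.9
knob top 2507 [ 0.6551 -0.2502  0.0415] [ 0.6545 -0.2504  0.0401] [0.0376 0.0369 0.0081]
```

View pics/w10.png

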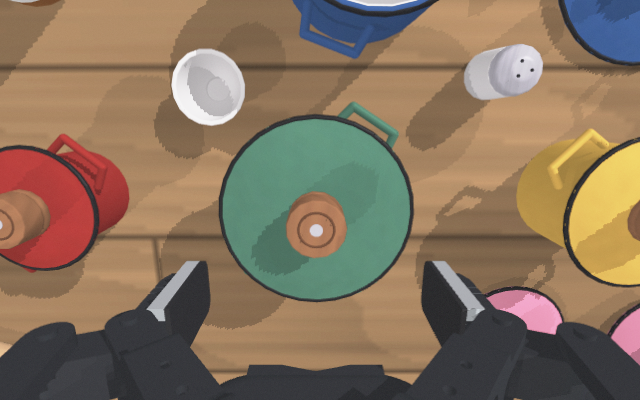

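Green is seated: knob at (316,230), top at 0.1314 against 0.131 expected, and the shaker is standing. Now the blue lid.

```bash
python3 -m pendant '[[[0,0.2,3],[0,0,0],1],[[0,0.2,6],[0,0,0],1],[[0,0.2,8.5],[0,0,0],1],[[0,0.2,9.5],[0,0,0],1],[[0,0.2,9.5],[0,0,0],1]]'; python3 -m pendant '[[[0,0,0],[0,0,0],-1],[[0,0,0],[0,0,0],-1],[[0,0,0],[0,0,0],-1],[[0,0,0],[0,0,0],-1],[[0,0,0],[0,0,0],-1]]';python3 -m pendant '[[[0,0,0],[0,0,0],-1],[[0,0,0],[0,0,0],-1]]'; python3 -m pendant '[[[0,0,-1],[0,0,0],-1],[[0,0,-3],[0,0,0],-1],[[0,0,-6],[0,0,0],-1],[[0,0,-9.5],[0,0,0],-1],[[0,0,-13],[0,0,0],-1]]'; python3 -m pendant '[[[0,0,-3],[0,0,0],-1],[[0,0,-5],[0,0,0],-1],[[0,0,-5],[0,0,0],-1],[[0,0,-5],[0,0,0],-1]]';python3 w.py w12 .17 2>/dev/null
```

```text
time_s: 19.37
ee_pos: [0.6536, -0.2511, 0.0336]
tcp_rot: [-0.0, 1.0, 0.001, -0.001]
ft_force: [-0.3, -0.3, 0.3]
grip_width: 0.997
time_s: 19.78
ee_pos: [0.6563, -0.2526, 0.037]
tcp_rot: [0.0, 1.0, -0.0, 0.002]
ft_force: [-0.7, 0.7, 6.3]
grip_width: 0.413
time_s: 19.95
ee_pos: [0.6563, -0.2526, 0.037]
tcp_rot: [0.0, 1.0, -0.0, 0.002]
ft_force: [-1.9, 1.0, 8.0]
grip_width: 0.415
time_s: 20.37
ee_pos: [0.6536, -0.2525, 0.1653]
tcp_rot: [-0.0, 1.0, -0.0, -0.001]
ft_force: [0.3, 0.1, -2.7]
grip_width: 0.418
time_s: 20.7
ee_pos: [0.6552, -0.2528, 0.2161]
tcp_rot: [0.001, 1.0, -0.0, 0.001]
ft_force: [-0.3, 0.9, -2.4]
grip_width: 0.415
[ 0.6552 -0.2528  0.2161] 20.7
```

View pics/w12.png

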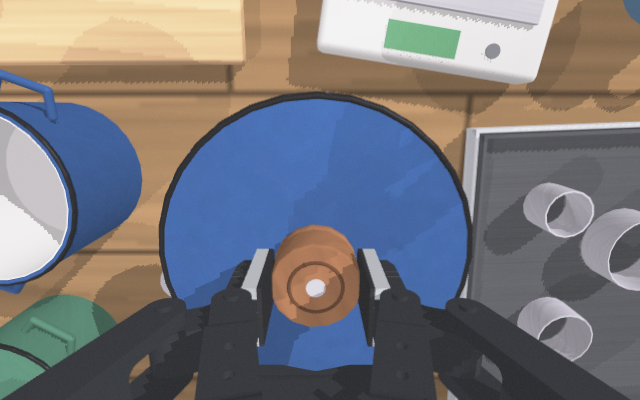

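The blue lid is held flat with its knob at (316,288). Moving to the blue pot.

```bash
python3 -m pendant '[[[0.1,-3.8,0],[0,0,0],-1],[[0.2,-7.6,0],[0,0,0],-1],[[0.3,-11.4,0],[0,0,0],-1],[[0.5,-15.2,0],[0,0,0],-1],[[0.6,-19,0],[0,0,0],-1]]';python3 -m pendant '[[[0.1,-3.5,0],[0,0,0],-1],[[0.1,-5,1],[0,0,0],-1],[[0.1,-5,4],[0,0,0],-1],[[0.1,-5,6.8],[0,0,0],-1],[[0.1,-5,6.8],[0,0,0],-1]]';python3 -m pendant '[[[0,0,0],[0,0,0],-1],[[0,0,0],[0,0,0],-1]]'
```

```text
time_s: 21.17
ee_pos: [0.6588, -0.0611, 0.2115]
tcp_rot: [-0.0, 1.0, -0.0, -0.002]
ft_force: [1.0, 0.8, -2.6]
grip_width: 0.414
time_s: 21.58
ee_pos: [0.6567, -0.0123, 0.1387]
tcp_rot: [-0.0, 1.0, 0.001, -0.006]
ft_force: [-2.1, 0.8, -3.1]
grip_width: 0.412
time_s: 21.75
ee_pos: [0.6613, -0.013, 0.146]
tcp_rot: [-0.0, 1.0, -0.0, -0.001]
ft_force: [0.5, 0.7, -2.8]
grip_width: 0.412
```

```bash
python3 -m pendant '[[[0.05,0,0.2],[0,0,0],-1],[[0.05,0,0.4],[0,0,0],-1],[[0.05,0,0.6],[0,0,0],-1],[[0.05,0,0.6],[0,0,0],-1]]';python3 -m pendant '[[[0,0,0.1],[0,0,0],-1],[[0,0,0.15],[0,0,0],-1],[[0,0,0.15],[0,0,0],-1]]'
```

```text
time_s: 22.08
ee_pos: [0.6622, -0.0129, 0.1406]
tcp_rot: [0.0, 1.0, -0.0, 0.0]
ft_force: [-0.1, -1.0, -2.1]
grip_width: 0.41
time_s: 22.33
ee_pos: [0.6621, -0.0126, 0.1388]
tcp_rot: [0.0, 1.0, -0.0, -0.0]
ft_force: [-0.3, 0.3, -2.6]
grip_width: 0.413
```

```bash
python3 -m pendant '[[[0,0,0.1],[0,0,0],-1],[[0,0,0.1],[0,0,0],-1],[[0,0,0.1],[0,0,0],-1]]'
```

```text
time_s: 22.58
ee_pos: [0.6621, -0.0125, 0.1378]
tcp_rot: [-0.0, 1.0, -0.0, -0.0]
ft_force: [0.3, -0.2, -2.3]
grip_width: 0.414
```

```bash
python3 -m pendant '[[[0,0,0.1],[0,0,0],-1],[[0,0,0.1],[0,0,0],-1],[[0,0,0.1],[0,0,0],-1]]'; python3 -m pendant '[[[0,0,0.05],[0,0,0],-1],[[0,0,0.05],[0,0,0],-1],[[0,0,0.05],[0,0,0],-1]]'
```

```text
time_s: 22.83
ee_pos: [0.6623, -0.0125, 0.137]
tcp_rot: [-0.0, 1.0, -0.0, 0.0]
ft_force: [0.4, -0.7, -1.4]
grip_width: 0.416
time_s: 23.08
ee_pos: [0.6624, -0.0125, 0.1368]
tcp_rot: [0.0, 1.0, -0.0, 0.0]
ft_force: [-1.7, -0.1, 2.6]
grip_width: 0.415
```

Contact at 0.137. Releasing, backing off and checking.

```bash
python3 -m pendant '[[[0,0,0],[0,0,0],1],[[0,0,0],[0,0,0],1],[[0,0,0],[0,0,0],1],[[0,0,0],[0,0,0],1],[[0,0,0],[0,0,0],1]]';python3 -m pendant '[[[0,0,0],[0,0,0],1],[[0,0,-2.5],[0,0,0],1],[[0,0,-6],[0,0,0],1],[[0,0,-9],[0,0,0],1],[[0,0,-9],[0,0,0],1]]'; python3 w.py w13 .143; python3 -m pendant '[[[0,3.8,-1],[0,0,0],1],[[0,7.6,-2],[0,0,0],1],[[0,11.4,-3],[0,0,0],1],[[0,15.2,-4],[0,0,0],1],[[0,19,-5],[0,0,0],1]]';python3 -m pendant '[[[-1,3.8,0],[0,0,0],1],[[-4,7,0],[0,0,0],1],[[-7,10,0],[0,0,0],1],[[-10,13,0],[0,0,0],1],[[-13,16,0],[0,0,0],1]]';python3 -m pendant '[[[-2,3,0],[0,0,0],1],[[-4,6,0],[0,0,0],1],[[-6,9,0],[0,0,0],1],[[-6,9,0],[0,0,0],1]]'
python3 - <<'E'
from fit import *
im,d=get_image("scene"); save("end",im); t,dt=get_image("top"); save("endtop",t)
C={"top":cloud("top",dt),"scene":cloud("scene",d)}
for k,(c,H,R) in dict(red=((.465,.2435),.072,.05),yellow=((.465,-.2185),.084,.059),green=((.4695,.0245),.096,.068),blue=((.6615,-.0125),.108,.077)).items():
  for n,P in C.items():
    r=np.hypot(*(P[:,:2]-c).T); Q=P[(r<R-.006)&(r>.03)&(abs(P[:,2]-H-.006)<.012)]
    A=np.c_[Q[:,:2]-c,np.ones(len(Q))]; s=np.linalg.lstsq(A,Q[:,2],rcond=None)[0]; print(k,n,len(Q),"tilt deg",np.degrees(s[:2]).round(2),"plate top",s[2].round(4))
for nm,z,c in(("jar",.117,(.6617,.257)),("shaker",.064,(.569,-.128))):
    P=C["top"]; Q=P[(np.hypot(*(P[:,:2]-c).T)<.05)&(abs(P[:,2]-z)<.006)]; print(nm,Q[:,:2].mean(0))
E
```

```text
time_s: 23.5
ee_pos: [0.6622, -0.0126, 0.1363]
tcp_rot: [-0.0, 1.0, -0.0, 0.0]
ft_force: [-0.2, 0.1, -0.3]
grip_width: 0.998
time_s: 23.92
ee_pos: [0.6661, -0.0117, 0.2337]
tcp_rot: [-0.0, 1.0, -0.0, 0.006]
ft_force: [1.2, 0.6, 1.9]
grip_width: 1.0
[ 0.6661 -0.0117  0.2337] 23.9167
knob top 2425 [ 0.6625 -0.0119  0.1434] [ 0.6618 -0.012   0.142 ] [0.0377 0.0368 0.008 ]
time_s: 24.38
ee_pos: [0.6612, -0.2044, 0.2755]
tcp_rot: [-0.0, 1.0, -0.0, -0.001]
ft_force: [0.4, 0.8, 0.1]
grip_width: 1.002
time_s: 24.8
ee_pos: [0.5331, -0.3605, 0.2748]
tcp_rot: [-0.001, 1.0, -0.0, -0.001]
ft_force: [1.2, -0.6, 0.4]
grip_width: 1.002
time_s: 25.13
ee_pos: [0.4671, -0.4588, 0.2744]
tcp_rot: [0.002, 1.0, -0.007, -0.003]
ft_force: [-1.1, -2.3, -0.9]
grip_width: 1.008
red top 564 tilt deg [ 0.6  -0.46] plate top 0.0795
red scene 636 tilt deg [-0.72 -0.83] plate top 0.0804
yellow top 1069 tilt deg [ 0.25 -0.39] plate top 0.0923
yellow scene 665 tilt deg [-0.24  0.15] plate top 0.092
green top 1707 tilt deg [ 0.09 -0.19] plate top 0.1039
green scene 1459 tilt deg [-0.48  0.12] plate top 0.1042
blue top 2230 tilt deg [ 0.09 -0.13] plate top 0.1162
blue scene 2556 tilt deg [0.31 0.15] plate top 0.1166
jar [0.66135237 0.25705846]
shaker [ 0.56884278 -0.12731994]
```

View pics/end.png

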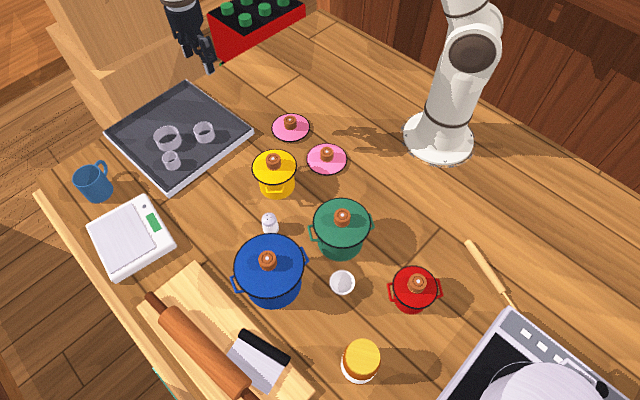

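View pics/endtop.png

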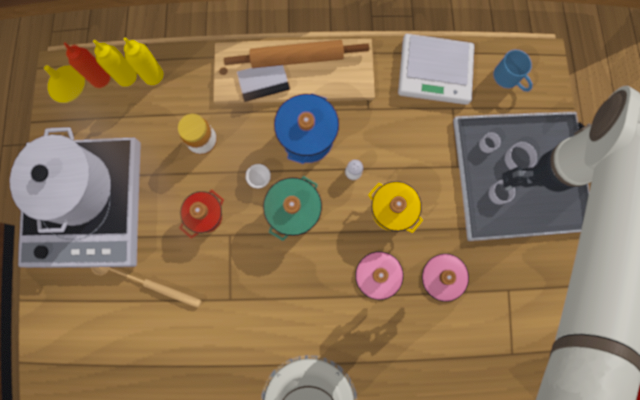

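Both views show each lid flat on the pot of its own colour; in the top view the knobs are at red (199,210), yellow (398,205), green (291,204) and blue (306,120). The jar and shaker have not moved and the arm is clear, so I'm handing the job in.

```bash
python3 -m pendant '[[[0,0,0],[0,0,0],1],[[0,0,0],[0,0,0],1],[[0,0,0],[0,0,0],1]]'; python3 -c "
from bench import *
print(sign_off())"
```

```text
time_s: 25.48
ee_pos: [0.4765, -0.4476, 0.2761]
tcp_rot: [-0.0, 1.0, 0.001, 0.0]
ft_force: [0.4, 0.3, -0.8]
grip_width: 1.002
the job is handed in; nothing more can be done
None
```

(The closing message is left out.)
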